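# Unfold the stand's locking hook and hang up the rolling-pin ring

### The job

Swing the folded hook out from the wooden stand and press it gently down until it drops into its lock notch; the notch is somewhere near straight out and has to be found by feel. Then take the grey-blue ring from its cradle, hang it on the hook's bar and slide it back along the bar until it touches the black collar, and let go. Push gently throughout, neither forcing the hook nor ramming the ring, and leave the other things on the table where they are.

Things in the scene. Friction and masses are not known exactly. Their poses are not given: they have to be found in the camera images.
- stand: Heavy fixed stand: dark base plate 130 x 170 x 14 mm with an upright wooden board 150 mm wide, 18 mm thick, whose top is 168 mm above the table. Origin: centre of the base's underside. Its -x side is the front, facing roughly to the robot; the board's front face is at x = +20 mm, the hinge pin stands at x = -4, y = -50 mm.
- hook_hinge (a point): Point on the hook's vertical hinge axis, 150 mm above the table (the height of the bar's centre line while the hook is up); fixed to the stand, with the stand's axes.
- hook_swing (a joint): Swing of the hook about the vertical hinge, rad. 0: folded flat, the bar parallel to the board and pointing to the stand's +y. It grows as the free end swings out to the front: at 1.57 the bar points straight out of the stand (its -x); end stop at 2.0. The hinge is stiff (about 0.6 N at the stud) and stays where it is left.
- hook_seat (a joint): How far the hook is pressed down its pin, m: 0 up, 0.008 fully down. Friction holds it where it is: about 3 N of push sinks it, once free. A tooth under the bar rides on a keeper plate; only at its notch can the hook sink fully, elsewhere 1 to 5 mm. The notch is at a swing of 1.32 to 1.82 rad, unmeasured, and takes the tooth within 0.07 rad. Once down the hook cannot swing.
- hook: The hook: round steel bar 10 mm in diameter with black collar and, at its free end, a red stud. Origin on the hinge axis at table height while the hook is up; y along the bar to the stud, z up.
- hook_stud (a point): Top centre of the red stud, an upright round stud 12 mm in diameter at the free end of the hook, 100 mm from the hinge axis, 175 mm above the table while the hook is up; it stands 20 mm proud of the bar. The stud can be pinched from above and the hook swung by it; it turns with the hook. A sideways push on it bears fourfold on the tooth in the notch: keep pushes gentle, under about 8 N. Axes as hook_collar.
- hook_collar (a point): Centre of the outer face of the black collar (20 mm diameter, 4 mm thick) on the hook's round steel bar (10 mm diameter), 44 mm from the hinge axis, on the bar's centre line. y points along the bar to the stud (56 mm farther out), z up, x across the bar.
- cradle: Fixed wooden cradle: base 75 x 85 x 8 mm, origin at the centre of its underside. Two walls (44 mm long along its y, tops at 30 mm) hold the ring on edge in a 15 mm wide groove between them; its ring's axis lies along the cradle's x, the ring's centre is 42 mm above the table.
- ring: Grey-blue rigid plastic ring, outer diameter 56 mm, hole at least 41 mm, 12 mm thick, 12 g. Origin: centre of one flat face; its z is the ring's axis (level in the cradle). It stands on edge in the cradle and can be gripped across its diameter or pinched across its thickness at the top.
- ring_centre (a point): Centre of the ring (6 mm along its axis from its origin). Hanging on the bar it is about 16 mm below the bar's centre line; touching the collar it is 6 mm outward of hook_collar.
- mug: White mug, bystander.
- red_jar: Jar of red sprinkles, 44 mm diameter, 70 mm high, bystander.
- yellow_jar: Jar of yellow sprinkles, 44 mm diameter, 70 mm high, bystander.
- star: Steel star cutter, bystander.
- bell: Steel bell-shaped cutter, bystander.
- timer: Red and white kitchen timer, bystander.

How it is judged (in metres and radians):
On the way, in this order (a step that is already met when the one before it is completed fails the run):
1. the hook is swung out from the board (swing over 1.0 rad) and still up (value of joint hook_swing above 1 rad and value of joint hook_seat below 0.005 m).
2. the hook is pressed down into its lock notch (more than 6 mm down) (value of joint hook_seat above 0.006 m and value of joint hook_swing above 1.15 rad), for 0.2 s.
3. the ring is over the locked hook's bar (all of step 2 and y of ring_centre in the frame of hook_collar between 0 and 0.05 m and x of ring_centre in the frame of hook_collar between -0.012 and 0.012 m and z of ring_centre in the frame of hook_collar between -0.024 and 0 m), for 0.1 s.
At the end, for the whole second after the job is handed in: The hook is swung out and down in its notch (over 6 mm down); the ring hangs on the bar between collar and stud, its centre at most 10 mm outward of the collar's outer face (a gap of at most 4 mm), on edge, at rest and released (all of step 3 and y of ring_centre in the frame of hook_collar below 0.01 m and angle between ring's own z axis and vertical above 1.2 rad and contact force between ring and hook above 0.03 N and linear speed of ring below 0.03 m/s); the robot touches nothing.
It fails at once if the hook is forced: its tooth bears on the keeper plate or its notch with more than 40 N (contact force between hook and keeper above 40 N).
It fails at once if the ring is rammed: more than 20 N between ring and hook (contact force between ring and hook above 20 N).
It fails at once if a bystander is moved more than 20 mm (distance of any of mug, red_jar, yellow_jar, star, bell, timer from where it was at the start of the episode above 0.02 m).
It also fails if it takes over 64 s, if anything falls off the work surface, if the arm or the gripper's body presses on something with over 40 N, if the wrist force passes 120 N, or if a joint passes its speed limit or range.

### The arm

A 6-joint arm with a two-finger parallel gripper is mounted at the origin on a cart in front of the work surface, level with it; the furniture and walls round the work are solid. World frame = base frame: x ahead of the robot, y to its left, z up, the work surface at z = 0. Lengths are in m, angles in degrees, forces in N, time in s.
With the tool pointing down it reaches from about 0.4 to 0.825 m from the base axis. Payload 7 kg.
Tool frame: the origin (TCP) lies on the centre line of the jaws, within the pads' length; the fingertips stand 19 mm ahead of it and the grasp point (between the pads) is the TCP; z points along the fingers, y is the line along which they close (so a half turn about z gives the same grasp; the last joint's range is limited). The gripper opens to 88 mm and grips with 3 to 60 N. Pads are 19 mm wide; open, the fingers measure 130 mm over their backs; the gripper's body (78 mm by 193 mm) begins 47 mm behind the grasp point.
Start: joints at [87.84, 20.546, 0.682, 0, -70.136, -16.507], TCP at [0.216, 0.639, 0.246] pointing down, gripper open.
Joint ranges: [-176.03, 176.03], [-82.01, 121.73], [-58.28, 71.71], [-173.87, 95.51], [-174.79, -0.11], [-173.66, 173.66]. Speed limits (degrees/s): [136.94, 136.94, 172.46, 180, 180, 180].

### API

Orientations are given as [roll, pitch, yaw] about the fixed x, y, z axes, in that order (R = Rz(yaw) Ry(pitch) Rx(roll)).
In Python, from plant import * gives the robot as it stands. The module is installed in compiled form; this text tells all that it offers.
- The arm moves only by the tool play_rows, never from a script. Its argument "deltas" is a list of rows, each a list of 6 numbers: the shift along the world's x, y, z scaled (see below), then the turn, a rotation vector about the world's x, y, z scaled (see below). A call has 1 to 10 rows; each row shifts and turns the commanded pose from where the row before left it; what a row does not reach is not made up. The controller multiplies each number of a shift by 800 mm and each number of a turn by 180 degrees. A row lasts 1/10 s, in which the tool goes at most 50 mm and 8.59 degrees, less where a joint would pass 70% of its speed; a pose out of reach is approached as far as the arm can. A call with a number of a shift or a turn outside -1 to 1 is refused whole. A call with a gripper value outside its range is refused whole. "gripper" is the gripper command: -1 is shut, 1 is fully open, values between are in proportion, set as the call begins (left out, the last holds). The fingers move at their own pace and stop on an object; the grip force is fixed at half the most. Time passes only in rows, so rows that do not move let the fingers close. It gives the time, the measured TCP pose, the force, the opening and the grip force at its end, in the units of the state.
- get_obs(): the state, without advancing time (a new reading comes with each control period).
- snapshot(name): name is "scene" or "top"; returns (picture, depth): 384x512x3 uint8, blue, green, red; 384x512 float32, m along the optical axis (not along the pixel's ray), 0 where there is no reading.
- camera_model(name): a dict with "fx", "fy", "cx", "cy" (pixels), "world_to_cam" (4x4, takes a point from world to camera coordinates). Camera axes: x right, y down, z forward; pixel columns grow to the right and rows downward; lengths in m; the calibration is good to about 2 mm. A picture is of the moment at which its call begins. camera_model takes no time and is no camera call.
- close_job(): hands the job in; it is judged then, once.
The state is a dict: "clock": time; "joint_pos": joint angles; "qvel": joint speeds; "tau": joint torques, N m; "tool_pos": TCP position; "orientation": TCP orientation; "force": force on the tool from outside, world axes, zero at the start; "moment": the same for the moment, N m; "opening": finger opening in m; "gripper_force": force on a finger pad.
Only numpy, scipy, OpenCV 4.12 (cv2) and the standard library are available. Lean on these libraries where they do the work, as an engineer would, in place of code of your own. Each camera call takes 0.05 s, during which the arm holds its last target. There are 200 camera calls.

## Working session

There is one attempt and no reset: what is moved stays moved. The work goes in short steps, Python scripts to look and compute and a tool call to move; the robot and the scene stay as the last step left them, time stands still between calls to the robot, and variables do not carry over. Pictures are saved under pics/ and viewed, at most 10 in all, crops included, and the job is handed in when it is done.

Besides the shell and the picture viewer there is one more tool, called after "Request:" by a JSON object that holds its "name" and its "arguments", one argument or row to a line. play_rows: Moves the arm, as the interface text tells. Its arguments: {"type":"object","properties":{"deltas":{"type":"array","items":{"type":"array","items":{"type":"number","minimum":-1,"maximum":1}}},"gripper":{"type":"number"}},"required":["deltas"]}

```bash
mkdir -p pics; cat > h.py <<'E'
from plant import *
import numpy as np, cv2
def snap(n,tag):
    im,d=snapshot(n); np.save(f'pics/{tag}.npy',d); cv2.imwrite(f'pics/{tag}.png',im); return im,d
def ray(n,u,v,z=None,depth=None):
    c=camera_model(n); M=np.linalg.inv(np.array(c['world_to_cam']))
    r=np.array([(u-c['cx'])/c['fx'],(v-c['cy'])/c['fy'],1.]); o=M[:3,3]; w=M[:3,:3]@r
    s=depth if depth is not None else (z-o[2])/w[2]
    return o+s*w
def cloud(n,d):
    c=camera_model(n); M=np.linalg.inv(np.array(c['world_to_cam']))
    v,u=np.mgrid[:384,:512]
    P=np.stack([(u-c['cx'])/c['fx']*d,(v-c['cy'])/c['fy']*d,d],-1)
    return P@M[:3,:3].T+M[:3,3]
def pix(n,p):
    c=camera_model(n); q=np.array(c['world_to_cam'])@np.r_[p,1]
    return c['fx']*q[0]/q[2]+c['cx'],c['fy']*q[1]/q[2]+c['cy']
E
python3 - <<'E'
from h import *
print(get_obs())
for n in('scene','top'):
    snap(n,n+'0'); c=camera_model(n); print(n,c['fx'],np.linalg.inv(c['world_to_cam']).round(3))
a=cv2.imread('pics/scene0.png');b=cv2.imread('pics/top0.png')
cv2.imwrite('pics/a.png',cv2.resize(a,(800,600)));cv2.imwrite('pics/b.png',cv2.resize(b,(800,600)))
E
```

```text
{'clock': 0.0, 'joint_pos': array([ 8.78385411e+01,  2.05904880e+01,  6.34647761e-01, -2.15035281e-02,
       -7.01356975e+01, -1.65051250e+01]), 'qvel': array([-0.04570883, -0.04061405, -0.03352152, -0.06464188,  0.0150275 ,
        0.00455417]), 'tau': array([ 4.12254713e-04, -5.82725966e+01,  2.93059534e+01,  6.99706256e+00,
        6.86616695e-03, -1.69444907e-04]), 'tool_pos': array([0.21592908, 0.63905062, 0.24463564]), 'orientation': array([ 1.79906490e+02, -6.62683628e-03, -1.86739014e+01]), 'force': array([1.1249816 , 0.02353476, 0.29131207]), 'moment': array([-0.0240276 ,  0.03668129,  0.04881022]), 'gripper_force': 0.0, 'opening': 0.08737890086457124}
scene 452.04292339772445 [[ 0.501 -0.58   0.642 -0.424]
 [-0.866 -0.338  0.369 -0.514]
 [ 0.003 -0.741 -0.672  1.115]
 [ 0.     0.     0.     1.   ]]
top 401.79905991559014 [[-2.000e-03 -9.780e-01  2.080e-01  2.100e-01]
 [-1.000e+00  2.000e-03 -2.000e-03  6.200e-02]
 [ 1.000e-03 -2.080e-01 -9.780e-01  1.544e+00]
 [ 0.000e+00  0.000e+00  0.000e+00  1.000e+00]]
```

View pics/a.png

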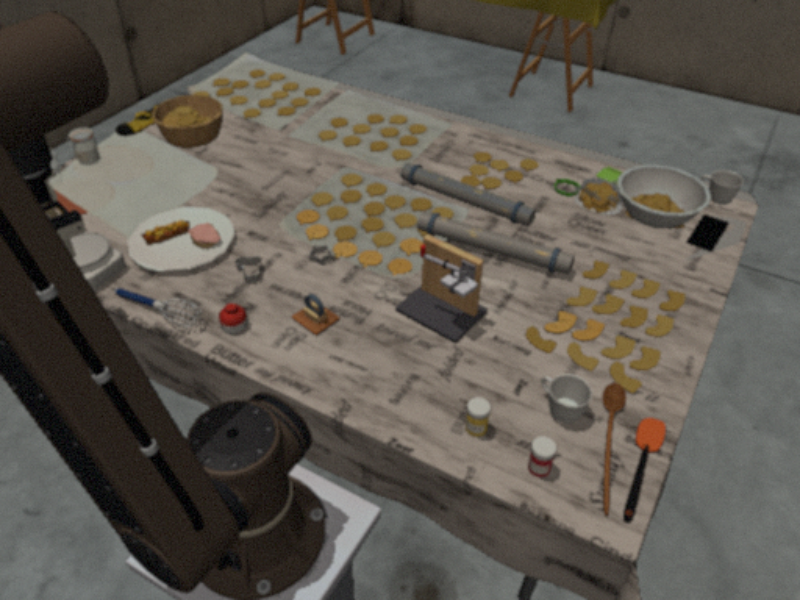

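View pics/b.png

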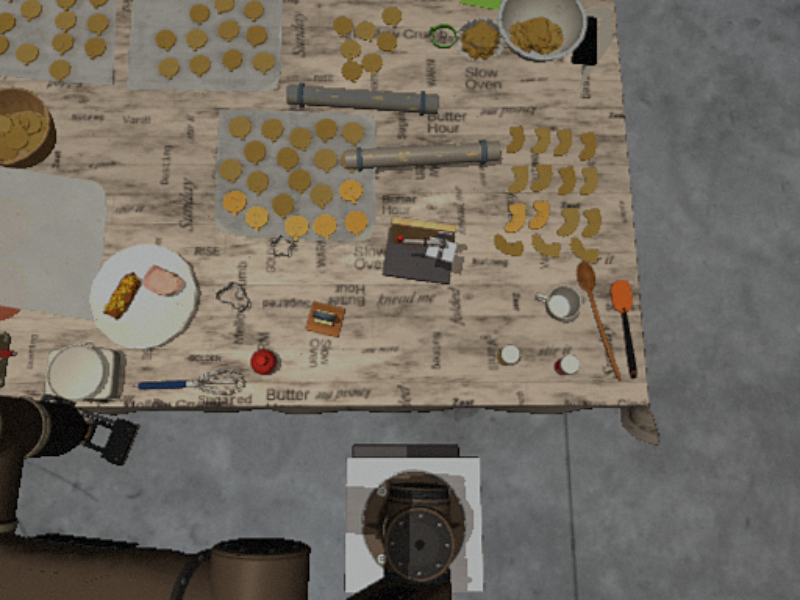

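The scene view shows the stand at about (445,290), with the hook folded and its red stud at (423,250), and the cradle at (316,313). In the top view the stand is at (420,252), the stud at (400,239) and the cradle at (325,318). I'll enlarge both.

```bash
python3 - <<'E'
from h import *
a=cv2.imread('pics/scene0.png');b=cv2.imread('pics/top0.png')
# crops: scene u180-320 v140-220 ; top u190-300 v130-220
A=cv2.resize(a[145:220,180:320],None,fx=5.7,fy=4,interpolation=cv2.INTER_CUBIC)
A=cv2.resize(a[145:220,180:320],(784,420),interpolation=cv2.INTER_CUBIC)  #5.6x
B=cv2.resize(b[135:215,190:300],(770,560),interpolation=cv2.INTER_CUBIC)  #7x
cv2.imwrite('pics/a2.png',A);cv2.imwrite('pics/b2.png',B)
d=np.load('pics/top0.npy');P=cloud('top',d)
R=P[135:215,190:300].reshape(-1,3)
for lo,hi in((.16,.175),(.14,.155),(.006,.02),(.17,.19)):
    m=(R[:,2]>lo)&(R[:,2]<hi);Q=R[m]
    if len(Q)>3: r=cv2.minAreaRect(Q[:,:2].astype(np.float32)*1000); print(lo,m.sum(),Q.mean(0).round(4),r)
E
```

```text
0.16 217 [ 0.6739 -0.0234  0.1664] ((660.4765625, -22.642311096191406), (146.12449645996094, 53.953338623046875), 83.74223327636719)
0.14 113 [ 0.6527 -0.0232  0.1494] ((652.1473388671875, -19.429725646972656), (147.58343505859375, 38.368751525878906), 82.0456771850586)
0.006 1455 [0.6162 0.0671 0.0112] ((604.2950439453125, 74.28532409667969), (434.1857604980469, 322.2830505371094), 89.877685546875)
0.17 39 [ 0.6682 -0.0056  0.1728] ((673.8950805664062, -25.487838745117188), (49.58591079711914, 134.9156494140625), 9.724756240844727)
```

View pics/a2.png

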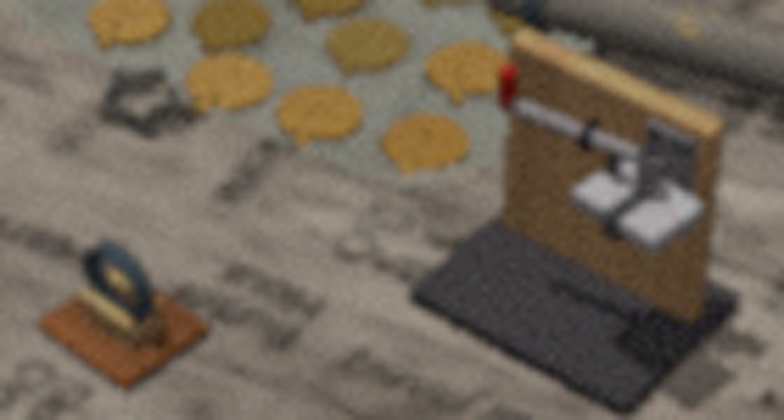

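View pics/b2.png

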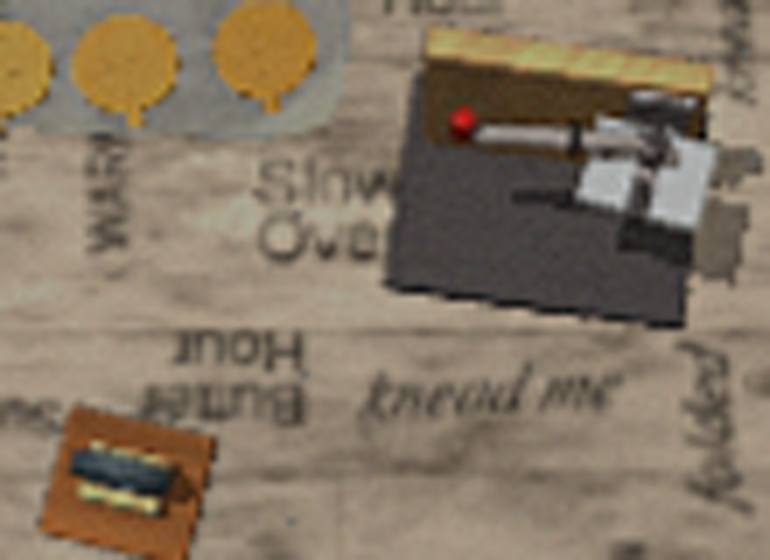

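The close-ups show these, in b2 pixels (7x, top camera):
- **Board top:** front edge from (425,62) to (710,97).
- **Base:** front corners at (388,285) and (682,325).
- **Stud:** (463,119).
- **Collar:** (574,138).
- **Keeper:** the gap is near (640,188).
- **Cradle:** base corners at (72,403), (215,437), (185,558) and (40,530), with the ring's top edge running from (75,465) to (172,478).

In a2 (5.6x) the stud top is at (509,68).

```bash
python3 - <<'E'
from h import *
from scipy.optimize import least_squares
tb=lambda x,y:(190+(x+.5)/7-.5,135+(y+.5)/7-.5)
sa=lambda x,y:(180+(x+.5)/5.6-.5,145+(y+.5)/5.6-.5)
def fit(obs,x0,free=()):
    def f(p):
        c,s=np.cos(p[2]),np.sin(p[2]); r=[]
        for n,uv,l in obs:
            w=[p[0]+c*l[0]-s*l[1],p[1]+s*l[0]+c*l[1],l[2]]
            r+=list(np.subtract(pix(n,w),uv))
        return r
    s=least_squares(f,x0,loss='soft_l1'); print('pose',s.x.round(4),np.degrees(s.x[2]).round(2),'res',np.round(f(s.x),1)); return s.x
T='top';S='scene'
st=[(T,tb(425,62),(.02,.075,.168)),(T,tb(710,97),(.02,-.075,.168)),(T,tb(428,28),(.038,.075,.168)),(T,tb(714,64),(.038,-.075,.168)),
 (T,tb(388,286),(-.065,.085,.014)),(T,tb(683,326),(-.065,-.085,.014)),(T,tb(463,117),(-.004,.05,.175)),
 (S,sa(513,35),(.038-.018,.075,.168)),(S,sa(413,295),(-.065,.085,.014)),(S,sa(625,408),(-.065,-.085,.014)),(S,sa(509,68),(-.004,.05,.175))]
p=fit(st,[.66,-.02,0])
cr=[(T,tb(72,403),(.0375,.0425,.008)),(T,tb(215,437),(.0375,-.0425,.008)),(T,tb(185,558),(-.0375,-.0425,.008)),(T,tb(40,530),(-.0375,.0425,.008)),
 (S,sa(40,324),(-.0375,.0425,.008)),(S,sa(127,384),(-.0375,-.0425,.008)),(S,sa(208,327),(.0375,-.0425,.008))]
q=fit(cr,[.52,.18,0])
def W(p,l): c,s=np.cos(p[2]),np.sin(p[2]); return np.array([p[0]+c*l[0]-s*l[1],p[1]+s*l[0]+c*l[1]])
print('hinge',W(p,(-.004,-.05)),'stud folded',W(p,(-.004,.05)))
for n,uv in((T,tb(463,117)),(S,sa(509,68))): print('stud ray',ray(n,*uv,z=.175))
print('gap',ray(T,*tb(640,188),z=.13),'collar',ray(T,*tb(574,136),z=.152))
d=np.load('pics/top0.npy');P=cloud(T,d);C=P[190:215,190:225].reshape(-1,3);C=C[C[:,2]>.05]
print('ring',len(C),C.mean(0),cv2.minAreaRect(C[:,:2].astype(np.float32)*1e3))
h=W(p,(-.004,-.05));k=P[150:172,265:297].reshape(-1,3)
k=k[(k[:,2]>.1)&(k[:,2]<.14)&(np.hypot(*(k[:,:2]-h).T)<.07)]
print('keeper z hist',np.histogram(k[:,2],8),'max reach',np.hypot(*(k[:,:2]-h).T).max())
for sw in(1.2,1.32,1.4,1.5,1.57,1.7):
    a=p[2]+np.pi/2+sw; print(sw,h+.1*np.array([np.cos(a),np.sin(a)]),'along .026',np.round((np.array(pix(T,[*(h+.03*np.array([np.cos(a),np.sin(a)])),.125]))-(190-.43,135-.43))*7))
E
```

```text
pose [ 0.646  -0.0205 -0.1318] -7.55 res [-0.3 -0.2  0.5 -0.  -0.1 -0.1  0.5 -0.1 -0.6  0.7  0.4  0.4  0.4 -1.4
 -1.8  0.8 -1.5 -0.7  0.4  0.1  0.8 -0.5]
pose [ 0.4849  0.2139 -0.2227] -12.76 res [-0.2 -0.2  0.6 -0.3  0.3  1.  -0.3  0.2 -0.9 -0.7 -0.1  0.3  1.1 -0.6]
hinge [ 0.6354946  -0.06955735] stud folded [0.64863499 0.02957554]
stud ray [0.64331869 0.03095427 0.175     ]
stud ray [0.64481997 0.03050974 0.175     ]
gap [ 0.61870272 -0.06219498  0.13      ] collar [ 0.64025751 -0.0267598   0.152     ]
ring 53 [0.4631364  0.20202857 0.17547743] ((361.3501281738281, 135.97952270507812), (335.3520202636719, 39.24734115600586), 32.65120315551758)
keeper z hist (array([ 3, 14, 14, 28, 60, 86, 28, 10]), array([0.10081272, 0.1057097 , 0.11060668, 0.11550367, 0.12040065,
       0.12529763, 0.13019461, 0.1350916 , 0.13998858])) max reach 0.06953394244903385
1.2 [ 0.5478604  -0.02138843] along .026 [626. 208.]
1.32 [ 0.5427242  -0.03222571] along .026 [632. 211.]
1.4 [ 0.54003756 -0.03975883] along .026 [637. 213.]
1.5 [ 0.53753956 -0.0494375 ] along .026 [642. 214.]
1.57 [ 0.53637221 -0.05633803] along .026 [646. 215.]
1.7 [ 0.53549494 -0.06929922] along .026 [654. 215.]
```

Request:
{"name": "play_rows", "arguments": {
  "deltas": [
    [0.0268,-0.038,0,0,0,-0.0469],
    [0.0268,-0.038,0,0,0,-0.0469],
    [0.0268,-0.038,0,0,0,-0.0469],
    [0.0268,-0.038,0,0,0,-0.0469],
    [0.0268,-0.038,0,0,0,-0.0469],
    [0.0268,-0.038,0,0,0,-0.0469],
    [0.0268,-0.038,0,0,0,-0.0469],
    [0.0268,-0.038,0,0,0,-0.0469],
    [0.0268,-0.038,0,0,0,-0.0469],
    [0.0268,-0.038,0,0,0,-0.0469]
  ],
  "gripper": -0.1
}}

```text
clock: 1.1
tool_pos: [0.4309, 0.334, 0.2454]
orientation: [180.0, -0.0, -103.4]
force: [0.3, 0.9, 0.4]
opening: 0.0397
gripper_force: 0.0
```

Request:
{"name": "play_rows", "arguments": {
  "deltas": [
    [0.0268,-0.038,0,0,0,-0.0469],
    [0.0268,-0.038,0,0,0,-0.0469],
    [0.0268,-0.038,0,0,0,-0.0469],
    [0.0268,-0.038,0,0,0,-0.0469],
    [0.0268,-0.038,0,0,0,-0.0469],
    [0.0268,-0.038,0,0,0,-0.0469],
    [0.0268,-0.038,0,0,0,-0.0469],
    [0.0268,-0.038,0,0,0,-0.0469],
    [0.0268,-0.038,0,0,0,-0.0469],
    [0.0268,-0.038,0,0,0,-0.0469]
  ]
}}

```text
clock: 2.1
tool_pos: [0.6454, 0.0301, 0.2451]
orientation: [-180.0, -0.0, 172.1]
force: [0.4, 1.0, 0.4]
opening: 0.0393
gripper_force: 0.0
```

Request:
{"name": "play_rows", "arguments": {
  "deltas": [
    [0,0,0,0,0,0],
    [0,0,0,0,0,0],
    [0,0,0,0,0,0]
  ]
}}

```text
clock: 2.4
tool_pos: [0.6444, 0.0319, 0.2453]
orientation: [-180.0, -0.0, 172.6]
force: [-0.6, 0.6, 0.9]
opening: 0.0397
gripper_force: 0.0
```

Request:
{"name": "play_rows", "arguments": {
  "deltas": [
    [0,0,-0.0175,0,0,0],
    [0,0,-0.0175,0,0,0],
    [0,0,-0.0175,0,0,0],
    [0,0,-0.0175,0,0,0],
    [0,0,-0.0034,0,0,0],
    [0,0,-0.0034,0,0,0],
    [0,0,-0.0034,0,0,0],
    [0,0,-0.0034,0,0,0],
    [0,0,0,0,0,0]
  ]
}}

```text
clock: 3.3
tool_pos: [0.6449, 0.0314, 0.1787]
orientation: [180.0, 0.0, 172.5]
force: [0.8, 0.5, -0.0]
opening: 0.0395
gripper_force: 0.0
```

Request:
{"name": "play_rows", "arguments": {
  "deltas": [
    [0,0,0,0,0,0],
    [0,0,0,0,0,0],
    [0,0,0,0,0,0],
    [0,0,0,0,0,0],
    [0,0,0,0,0,0]
  ],
  "gripper": -1
}}

```text
clock: 3.8
tool_pos: [0.6447, 0.0308, 0.1788]
orientation: [-179.9, -0.0, 172.5]
force: [0.1, -2.7, 0.6]
opening: 0.0107
gripper_force: 30.0
```

```bash
python3 - <<'E'
import numpy as np
a=np.radians(np.r_[84.8:84.8+75.1:5]);p=np.c_[np.cos(a),np.sin(a)]*.1
for x in np.diff(p,axis=0)/.8: print(x.round(4))
E
```

```text
[-0.0109  0.0005]
[-0.0109 -0.0004]
[-0.0108 -0.0014]
[-0.0107 -0.0023]
[-0.0104 -0.0032]
[-0.0101 -0.0041]
[-0.0097 -0.005 ]
[-0.0092 -0.0058]
[-0.0087 -0.0066]
[-0.0081 -0.0073]
[-0.0074 -0.008 ]
[-0.0067 -0.0086]
[-0.0059 -0.0092]
[-0.0051 -0.0097]
[-0.0042 -0.0101]
```

Request:
{"name": "play_rows", "arguments": {
  "deltas": [
    [-0.0109,-0.0002,0,0,0,0.0278],
    [-0.0109,-0.0004,0,0,0,0.0278],
    [-0.0108,-0.0014,0,0,0,0.0278],
    [-0.0107,-0.0023,0,0,0,0.0278],
    [-0.0104,-0.0032,0,0,0,0.0278],
    [-0.0101,-0.0041,0,0,0,0.0278],
    [0,0,0,0,0,0]
  ]
}}

```text
clock: 4.5
tool_pos: [0.5933, 0.0209, 0.1787]
orientation: [-179.9, -0.0, -157.3]
force: [2.5, -5.6, -2.9]
opening: 0.0107
gripper_force: 30.0
```

Request:
{"name": "play_rows", "arguments": {
  "deltas": [
    [0.0005,-0.0011,0,0,0,0],
    [0,0,0,0,0,0]
  ]
}}

```text
clock: 4.7
tool_pos: [0.5942, 0.0211, 0.1788]
orientation: [-180.0, 0.0, -157.5]
force: [0.3, -2.4, -0.2]
opening: 0.011
gripper_force: 30.0
```

Request:
{"name": "play_rows", "arguments": {
  "deltas": [
    [-0.0095,-0.0055,0,0,0,0.0278],
    [-0.0092,-0.0058,0,0,0,0.0278],
    [-0.0087,-0.0066,0,0,0,0.0278],
    [-0.0081,-0.0073,0,0,0,0.0278],
    [-0.0074,-0.008,0,0,0,0.0278],
    [-0.0067,-0.0086,0,0,0,0.0278],
    [0,0,0,0,0,0]
  ]
}}

```text
clock: 5.4
tool_pos: [0.5549, -0.0126, 0.1788]
orientation: [-179.9, 0.1, -127.3]
force: [2.4, -2.6, -3.0]
opening: 0.0107
gripper_force: 30.0
```

Request:
{"name": "play_rows", "arguments": {
  "deltas": [
    [-0.0034,-0.0073,0,0,0,0.0212],
    [-0.0034,-0.0075,0,0,0,0.0212],
    [-0.0032,-0.0078,0,0,0,0.0212],
    [-0.003,-0.008,0,0,0,0.0212],
    [0,0,0,0,0,0],
    [0,0,0,0,0,0]
  ]
}}

```text
clock: 6.0
tool_pos: [0.5434, -0.0364, 0.1786]
orientation: [179.9, -0.0, -112.3]
force: [-5.5, 1.7, 3.1]
opening: 0.0108
gripper_force: 30.0
```

Request:
{"name": "play_rows", "arguments": {
  "deltas": [
    [-0.0009,0.0003,0,0,0,0],
    [0,0,-0.0012,0,0,0],
    [0,0,-0.0013,0,0,0],
    [0,0,0,0,0,0]
  ]
}}

```text
clock: 6.4
tool_pos: [0.5434, -0.0362, 0.1765]
orientation: [180.0, 0.0, -112.2]
force: [-4.1, 2.0, 1.0]
opening: 0.0109
gripper_force: 30.0
```

Request:
{"name": "play_rows", "arguments": {
  "deltas": [
    [0,0,-0.0012,0,0,0],
    [0,0,0,0,0,0]
  ]
}}

```text
clock: 6.6
tool_pos: [0.5434, -0.0362, 0.1755]
orientation: [180.0, 0.0, -112.2]
force: [-3.5, 1.4, 0.8]
opening: 0.0109
gripper_force: 30.0
```

Request:
{"name": "play_rows", "arguments": {
  "deltas": [
    [0,0,-0.0012,0,0,0],
    [0,0,0,0,0,0]
  ]
}}

```text
clock: 6.8
tool_pos: [0.5434, -0.0363, 0.1746]
orientation: [180.0, 0.0, -112.2]
force: [-3.3, 1.9, 1.0]
opening: 0.0107
gripper_force: 30.0
```

Request:
{"name": "play_rows", "arguments": {
  "deltas": [
    [0,0,-0.0012,0,0,0],
    [0,0,0,0,0,0]
  ]
}}

```text
clock: 7.0
tool_pos: [0.5434, -0.0364, 0.1737]
orientation: [180.0, -0.0, -112.2]
force: [-3.6, 1.4, 1.3]
opening: 0.0106
gripper_force: 30.0
```

Request:
{"name": "play_rows", "arguments": {
  "deltas": [
    [0,0,-0.0012,0,0,0],
    [0,0,0,0,0,0]
  ]
}}

```text
clock: 7.2
tool_pos: [0.5434, -0.0364, 0.1727]
orientation: [180.0, -0.0, -112.2]
force: [-3.1, 1.8, 2.5]
opening: 0.0109
gripper_force: 30.0
```

Request:
{"name": "play_rows", "arguments": {
  "deltas": [
    [0,0,-0.0012,0,0,0],
    [0,0,0,0,0,0]
  ]
}}

```text
clock: 7.4
tool_pos: [0.5434, -0.0364, 0.1718]
orientation: [180.0, -0.0, -112.2]
force: [-3.1, 1.5, 1.2]
opening: 0.0107
gripper_force: 30.0
```

Request:
{"name": "play_rows", "arguments": {
  "deltas": [
    [0,0,-0.001,0,0,0],
    [0,0,0,0,0,0]
  ]
}}

```text
clock: 7.6
tool_pos: [0.5434, -0.0364, 0.1711]
orientation: [180.0, -0.0, -112.2]
force: [-4.8, 1.5, 2.5]
opening: 0.0112
gripper_force: 30.0
```

Request:
{"name": "play_rows", "arguments": {
  "deltas": [
    [0,0,-0.001,0,0,0],
    [0,0,0,0,0,0]
  ]
}}

```text
clock: 7.8
tool_pos: [0.5434, -0.0364, 0.1708]
orientation: [-180.0, -0.0, -112.2]
force: [-6.5, 2.4, 6.8]
opening: 0.0108
gripper_force: 30.0
```

Request:
{"name": "play_rows", "arguments": {
  "deltas": [
    [0,0,0.0006,0,0,0],
    [0,0,0,0,0,0],
    [0,0,0,0,0,0]
  ],
  "gripper": -0.1
}}

```text
clock: 8.1
tool_pos: [0.5441, -0.0364, 0.1709]
orientation: [-179.9, 0.0, -112.2]
force: [-0.9, -0.3, -0.6]
opening: 0.029
gripper_force: 0.0
```

Request:
{"name": "play_rows", "arguments": {
  "deltas": [
    [0,0,0.005,0,0,0],
    [0,0,0.0125,0,0,0],
    [0,0,0.025,0,0,0],
    [0,0,0.03,0,0,0],
    [0,0,0.03,0,0,0]
  ]
}}

```text
clock: 8.6
tool_pos: [0.5435, -0.0365, 0.2545]
orientation: [-180.0, 0.0, -112.2]
force: [1.0, 0.7, 0.5]
opening: 0.0394
gripper_force: 0.0
```

Request:
{"name": "play_rows", "arguments": {
  "deltas": [
    [-0.0073,0.0313,0,0,0,-0.0448],
    [-0.0073,0.0313,0,0,0,-0.0448],
    [-0.0073,0.0313,0,0,0,-0.0448],
    [-0.0073,0.0313,0,0,0,-0.0448],
    [-0.0073,0.0313,0,0,0,-0.0448],
    [-0.0073,0.0313,0,0,0,-0.0448],
    [-0.0073,0.0313,0,0,0,-0.0448],
    [-0.0073,0.0313,0,0,0,-0.0448],
    [-0.0073,0.0313,0,0,0,-0.0448],
    [-0.0073,0.0313,0,0,0,-0.0448]
  ],
  "gripper": 1
}}

```text
clock: 9.6
tool_pos: [0.4849, 0.2151, 0.2539]
orientation: [179.9, 0.1, 166.8]
force: [-0.4, -1.5, -0.2]
opening: 0.0874
gripper_force: 0.0
```

```bash
python3 - <<'E'
from h import *
a,_=snap('scene','scene1');b,_=snap('top','top1')
A=cv2.resize(a[145:220,240:320],(640,600),interpolation=cv2.INTER_CUBIC) # 8x
B=cv2.resize(b[135:210,240:300],(480,600),interpolation=cv2.INTER_CUBIC) # 8x
C=np.hstack([cv2.resize(A[:,:],(400,375)),cv2.resize(B[:,:400],(400,600))[:375]]) if 0 else None
cv2.imwrite('pics/b3.png',B);cv2.imwrite('pics/a3.png',A)
tb=lambda x,y:(190+(x+.5)/7-.5,135+(y+.5)/7-.5)
sa=lambda x,y:(180+(x+.5)/5.6-.5,145+(y+.5)/5.6-.5)
print(ray('top',*tb(123,469),z=.07),ray('scene',*sa(112,250),z=.07))
for n in('scene','top'): print(np.array(pix(n,[.5434,-.0364,.167])),np.array(pix(n,[.5434,-.0364,.175])))
o=get_obs();print(o['tool_pos'],o['joint_pos'])
E
```

```text
[0.4812922  0.21090201 0.07      ] [0.4825453  0.21624206 0.07      ]
[273.8084851  182.38520378] [273.89624398 180.48634651]
[274.96443165 179.09297718] [275.11848679 178.55451293]
[0.48490202 0.21645911 0.25367551] [ 4.52335179e+01  6.58239660e+00 -1.67665044e+01  6.52040965e-03
 -6.65628275e+01 -1.48254395e+02]
```

View pics/a3.png

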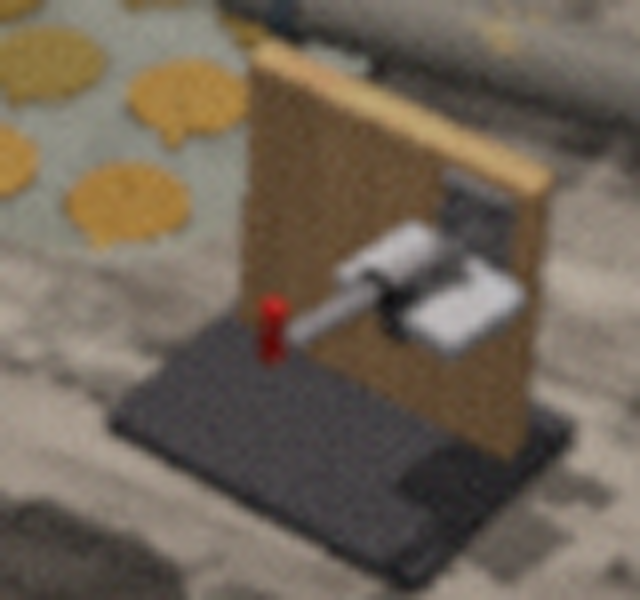

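View pics/b3.png

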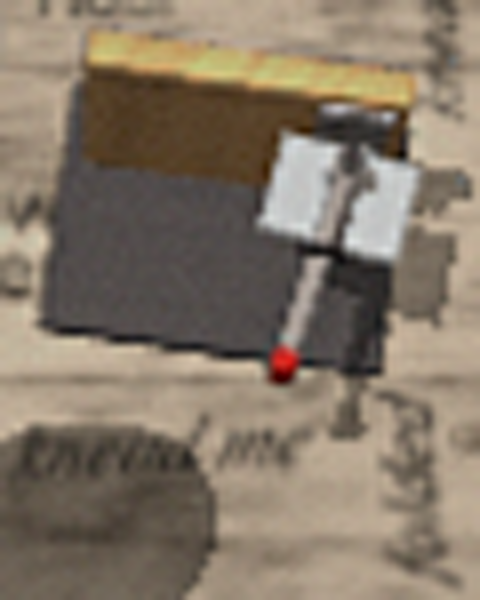

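The hook is swung out with its stud at a3 (273,303). That matches a stud-top height of 167 mm, so the hook is down in its notch. Next is the ring.

Request:
{"name": "play_rows", "arguments": {
  "deltas": [
    [-0.0006,-0.0025,-0.045,0,0,0],
    [0,0,-0.045,0,0,0],
    [0,0,-0.045,0,0,0],
    [0,0,-0.045,0,0,0],
    [0,0,-0.043,0,0,0],
    [0,0,-0.0135,0,0,0],
    [0,0,-0.0135,0,0,0],
    [0,0,-0.0135,0,0,0],
    [0,0,0,0,0,0]
  ]
}}

```text
clock: 10.6
tool_pos: [0.4846, 0.212, 0.0417]
orientation: [-180.0, -0.0, 167.2]
force: [0.2, 0.6, -0.1]
opening: 0.0881
gripper_force: 0.0
```

Request:
{"name": "play_rows", "arguments": {
  "deltas": [
    [0,0,0,0,0,0],
    [0,0,0,0,0,0],
    [0,0,0,0,0,0],
    [0,0,0,0,0,0]
  ],
  "gripper": -1
}}

```text
clock: 11.0
tool_pos: [0.4847, 0.2123, 0.0425]
orientation: [180.0, 0.0, 167.2]
force: [-0.1, -0.3, 0.7]
opening: 0.0612
gripper_force: 0.0
```

Request:
{"name": "play_rows", "arguments": {
  "deltas": [
    [0,0,0,0,0,0],
    [0,0,0,0,0,0],
    [0,0,0,0,0,0]
  ]
}}

```text
clock: 11.3
tool_pos: [0.4858, 0.2135, 0.0429]
orientation: [179.8, 0.1, 167.2]
force: [0.8, 5.0, 5.5]
opening: 0.055
gripper_force: 30.0
```

Request:
{"name": "play_rows", "arguments": {
  "deltas": [
    [0,0,0.006,0,0,0],
    [0,0,0.0125,0,0,0],
    [0,0,0.03,0,0,0],
    [0,0,0.05,0,0,0],
    [0,0,0.05,0,0,0],
    [0,0,0.0515,0,0,0],
    [0,0,0,0,0,0]
  ]
}}

```text
clock: 12.0
tool_pos: [0.4866, 0.213, 0.2082]
orientation: [179.6, 0.3, 167.2]
force: [0.6, -0.5, -0.0]
opening: 0.0549
gripper_force: 30.0
```

Request:
{"name": "play_rows", "arguments": {
  "deltas": [
    [0.0038,-0.0373,0,0,0,-0.0044],
    [0.0038,-0.0373,0,0,0,-0.0044],
    [0.0038,-0.0373,0,0,0,-0.0044],
    [0.0038,-0.0373,0,0,0,-0.0044],
    [0.0038,-0.0373,0,0,0,-0.0044],
    [0.0038,-0.0373,0,0,0,-0.0044],
    [0.0038,-0.0373,0,0,0,-0.0044],
    [0.0038,-0.0373,0,0,0,-0.0044],
    [0,0,0,0,0,0]
  ]
}}

```text
clock: 12.9
tool_pos: [0.5077, -0.0296, 0.2016]
orientation: [-179.9, -0.1, 160.6]
force: [0.3, 1.5, 0.5]
opening: 0.0545
gripper_force: 30.0
```

```bash
python3 - <<'E'
from h import *
o=get_obs();print(o['tool_pos'],o['orientation'],o['opening'],o['force'],o['clock'])
a,_=snap('scene','scene2')
A=cv2.resize(a[100:200,210:310],(600,600),interpolation=cv2.INTER_CUBIC)
cv2.imwrite('pics/a4.png',A)
print((np.array(pix('scene',o['tool_pos']))-(210,100))*6)
E
```

```text
[ 0.50770984 -0.02960244  0.20160937] [-1.79921241e+02 -9.88419801e-02  1.60629241e+02] 0.05453302951899502 [0.26180472 1.45139272 0.53522822] 12.9
[340.78349974 479.02177442]
```

View pics/a4.png

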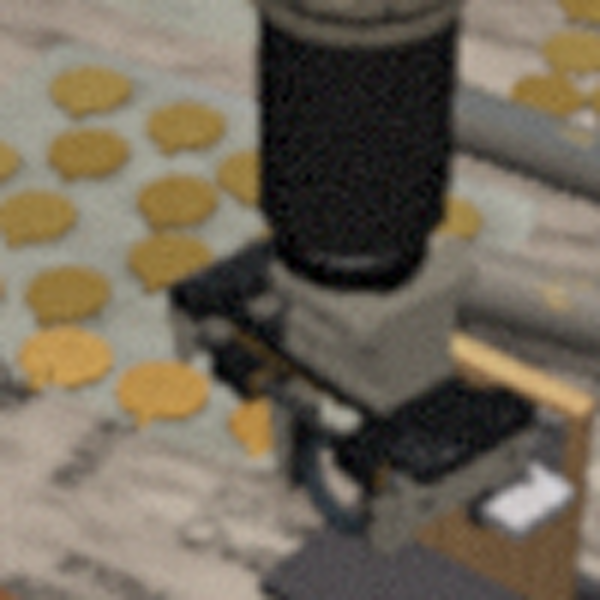

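The ring is held upright between the fingers, with its centre near a4 (338,478), where the TCP projects. Next I line it up and lower it.

Request:
{"name": "play_rows", "arguments": {
  "deltas": [
    [0,0,0,0,0,0],
    [0,0,0,0,0,0]
  ]
}}

```text
clock: 13.15
tool_pos: [0.5085, -0.0262, 0.2019]
orientation: [-180.0, -0.0, 160.9]
force: [0.2, 0.1, -0.2]
opening: 0.055
gripper_force: 30.0
```

Request:
{"name": "play_rows", "arguments": {
  "deltas": [
    [0.0022,0.0015,-0.02,0,0,0],
    [0,0,-0.02,0,0,0],
    [0,0,-0.014,0,0,0],
    [0,0,-0.007,0,0,0],
    [0,0,0,0,0,0],
    [0,0,0,0,0,0]
  ]
}}

```text
clock: 13.75
tool_pos: [0.5109, -0.0253, 0.1536]
orientation: [180.0, 0.0, 160.9]
force: [0.7, 0.0, -1.3]
opening: 0.0551
gripper_force: 30.0
```

```bash
python3 - <<'E'
from h import *
o=get_obs();print(o['tool_pos'],o['orientation'],o['force'],o['clock'])
b,_=snap('scene','scene3');t,_=snap('top','top3')
A=cv2.resize(b[145:205,240:310],(560,480),interpolation=cv2.INTER_CUBIC)
B=cv2.resize(t[145:205,255:285],(240,480),interpolation=cv2.INTER_CUBIC)
cv2.imwrite('pics/c.png',np.hstack([A,B]))
print((np.array(pix('scene',o['tool_pos']-[0,0,.001]))-(240,145))*8,(np.array(pix('scene',[.5434,-.0364,.167]))-(240,145))*8)
E
```

```text
[ 0.51091857 -0.02530099  0.1535972 ] [1.79997237e+02 2.60691168e-02 1.60856214e+02] [ 0.67389496  0.02609847 -1.31277786] 13.75
[205.7013616 364.1281417] [270.46788082 299.08163025]
```

View pics/c.png

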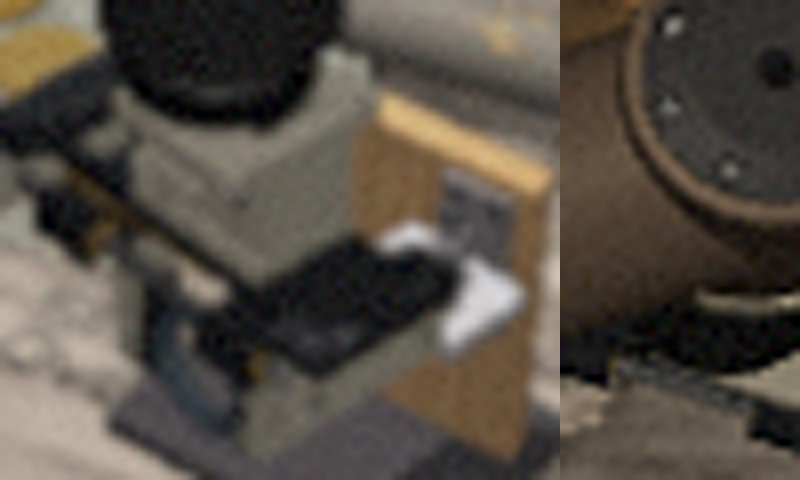

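The ring sits beside the stud, at the height needed to pass over it. I'll slide it inward in checked steps.

Request:
{"name": "play_rows", "arguments": {
  "deltas": [
    [0.0059,-0.002,0,0,0,0],
    [0.0059,-0.002,0,0,0,0],
    [0.0059,-0.0021,0,0,0,0],
    [0.0059,-0.002,0,0,0,0],
    [0,0,0,0,0,0]
  ]
}}

```text
clock: 14.35
tool_pos: [0.5302, -0.0322, 0.153]
orientation: [-180.0, 0.0, 160.8]
force: [0.1, -0.2, -0.0]
opening: 0.0547
gripper_force: 30.0
```

Request:
{"name": "play_rows", "arguments": {
  "deltas": [
    [0.0035,-0.0012,0,0,0,0],
    [0.0035,-0.0012,0,0,0,0],
    [0.0035,-0.0012,0,0,0,0],
    [0,0,0,0,0,0]
  ]
}}

```text
clock: 14.75
tool_pos: [0.5383, -0.0349, 0.1532]
orientation: [180.0, 0.0, 160.8]
force: [0.7, -0.3, -0.9]
opening: 0.0547
gripper_force: 30.0
```

Request:
{"name": "play_rows", "arguments": {
  "deltas": [
    [0.0035,-0.0012,0,0,0,0],
    [0.0035,-0.0012,0,0,0,0],
    [0.0035,-0.0012,0,0,0,0],
    [0,0,0,0,0,0]
  ]
}}

```text
clock: 15.15
tool_pos: [0.5467, -0.0378, 0.1531]
orientation: [-180.0, 0.0, 160.8]
force: [-0.1, 0.9, -0.5]
opening: 0.0547
gripper_force: 30.0
```

Request:
{"name": "play_rows", "arguments": {
  "deltas": [
    [0.0051,-0.0017,0,0,0,0],
    [0.0051,-0.0017,0,0,0,0],
    [0.0051,-0.0017,0,0,0,0],
    [0.0051,-0.0017,0,0,0,0],
    [0.0051,-0.0017,0,0,0,0],
    [0,0,0,0,0,0]
  ]
}}

```text
clock: 15.75
tool_pos: [0.5672, -0.0447, 0.153]
orientation: [-180.0, -0.0, 160.8]
force: [-0.8, -0.0, 0.3]
opening: 0.0549
gripper_force: 30.0
```

Request:
{"name": "play_rows", "arguments": {
  "deltas": [
    [0,0,-0.007,0,0,0],
    [0,0,-0.007,0,0,0],
    [0,0,-0.007,0,0,0],
    [0,0,-0.005,0,0,0],
    [0,0,-0.0025,0,0,0],
    [0,0,0,0,0,0]
  ]
}}

```text
clock: 16.35
tool_pos: [0.5665, -0.0445, 0.13]
orientation: [-180.0, -0.0, 160.8]
force: [0.4, 0.3, -0.7]
opening: 0.0546
gripper_force: 30.0
```

Request:
{"name": "play_rows", "arguments": {
  "deltas": [
    [0,0,-0.0012,0,0,0],
    [0,0,0,0,0,0]
  ]
}}

```text
clock: 16.55
tool_pos: [0.5668, -0.0445, 0.1295]
orientation: [180.0, 0.0, 160.8]
force: [0.2, -1.8, -0.4]
opening: 0.0548
gripper_force: 30.0
```

Request:
{"name": "play_rows", "arguments": {
  "deltas": [
    [0,0,-0.0012,0,0,0],
    [0,0,0,0,0,0]
  ]
}}

```text
clock: 16.75
tool_pos: [0.5667, -0.0445, 0.1284]
orientation: [180.0, 0.0, 160.8]
force: [-0.9, 0.4, 0.8]
opening: 0.0548
gripper_force: 30.0
```

Request:
{"name": "play_rows", "arguments": {
  "deltas": [
    [0,0,0,0,0,0],
    [0,0,0,0,0,0],
    [0,0,0,0,0,0],
    [0,0,0,0,0,0],
    [0,0,0,0,0,0]
  ],
  "gripper": 1
}}

```text
clock: 17.25
tool_pos: [0.5667, -0.0445, 0.1284]
orientation: [180.0, -0.0, 160.8]
force: [-0.0, 0.5, 0.2]
opening: 0.0859
gripper_force: 0.0
```

Request:
{"name": "play_rows", "arguments": {
  "deltas": [
    [0,0,0.015,0,0,0],
    [0,0,0.03,0,0,0],
    [0,0,0.04,0,0,0],
    [0,0,0.04,0,0,0],
    [0,0,0,0,0,0]
  ]
}}

```text
clock: 17.75
tool_pos: [0.5692, -0.0445, 0.2344]
orientation: [179.8, 0.5, 160.9]
force: [-0.3, -0.1, -0.4]
opening: 0.0877
gripper_force: 0.0
```

Request:
{"name": "play_rows", "arguments": {
  "deltas": [
    [-0.0134,0.0046,0,0,0,0],
    [-0.0134,0.0046,0,0,0,0],
    [0,0,0,0,0,0],
    [0,0,0,0,0,0],
    [0,0,0,0,0,0]
  ],
  "gripper": -0.545
}}

```text
clock: 18.25
tool_pos: [0.5452, -0.0371, 0.2282]
orientation: [-180.0, -0.0, 160.8]
force: [0.1, 0.3, 0.4]
opening: 0.0532
gripper_force: 0.0
```

Request:
{"name": "play_rows", "arguments": {
  "deltas": [
    [0,0,-0.015,0,0,0],
    [0,0,-0.015,0,0,0],
    [0,0,0,0,0,0],
    [0,0,0,0,0,0],
    [0,0,0,0,0,0]
  ]
}}

```text
clock: 18.75
tool_pos: [0.5455, -0.0372, 0.2045]
orientation: [-180.0, 0.0, 160.8]
force: [0.3, -0.4, 0.1]
opening: 0.0214
gripper_force: 0.0
```

Opening is 21 mm. Next I go down straddling the stud in small steps, watching the force.

Request:
{"name": "play_rows", "arguments": {
  "deltas": [
    [0,0,-0.015,0,0,0],
    [0,0,-0.008,0,0,0],
    [0,0,-0.005,0,0,0],
    [0,0,0,0,0,0]
  ]
}}

```text
clock: 19.15
tool_pos: [0.5448, -0.0373, 0.1811]
orientation: [-180.0, -0.1, 160.8]
force: [-0.5, 0.4, -0.6]
opening: 0.0202
gripper_force: 0.0
```

Request:
{"name": "play_rows", "arguments": {
  "deltas": [
    [0,0,-0.005,0,0,0],
    [0,0,-0.005,0,0,0],
    [0,0,-0.005,0,0,0],
    [0,0,0,0,0,0]
  ]
}}

```text
clock: 19.55
tool_pos: [0.5449, -0.0372, 0.1694]
orientation: [-180.0, -0.0, 160.8]
force: [0.3, 0.3, 0.2]
opening: 0.0197
gripper_force: 0.0
```

Request:
{"name": "play_rows", "arguments": {
  "deltas": [
    [0,0,-0.005,0,0,0],
    [0,0,-0.005,0,0,0],
    [0,0,-0.005,0,0,0],
    [0,0,0,0,0,0]
  ]
}}

```text
clock: 19.95
tool_pos: [0.5448, -0.0372, 0.1573]
orientation: [-180.0, -0.1, 160.8]
force: [0.9, 0.1, 0.8]
opening: 0.0201
gripper_force: 0.0
```

Request:
{"name": "play_rows", "arguments": {
  "deltas": [
    [0.0035,-0.0012,0,0,0,0],
    [0.0035,-0.0012,0,0,0,0],
    [0.0035,-0.0012,0,0,0,0],
    [0.0035,-0.0012,0,0,0,0],
    [0,0,0,0,0,0]
  ]
}}

```text
clock: 20.45
tool_pos: [0.5569, -0.0412, 0.158]
orientation: [180.0, 0.0, 160.8]
force: [0.3, 0.4, -0.5]
opening: 0.0193
gripper_force: 0.0
```

Request:
{"name": "play_rows", "arguments": {
  "deltas": [
    [0.0035,-0.0012,0,0,0,0],
    [0.0035,-0.0012,0,0,0,0],
    [0.0035,-0.0012,0,0,0,0],
    [0.0024,-0.0008,0,0,0,0],
    [0,0,0,0,0,0]
  ]
}}

```text
clock: 20.95
tool_pos: [0.567, -0.0446, 0.158]
orientation: [-180.0, 0.0, 160.8]
force: [-0.6, 0.4, 0.3]
opening: 0.0199
gripper_force: 0.0
```

Request:
{"name": "play_rows", "arguments": {
  "deltas": [
    [0.0012,-0.0004,0,0,0,0],
    [0.0012,-0.0004,0,0,0,0],
    [0.0012,-0.0004,0,0,0,0],
    [0,0,0,0,0,0]
  ]
}}

```text
clock: 21.35
tool_pos: [0.5698, -0.0455, 0.158]
orientation: [180.0, 0.0, 160.8]
force: [-0.5, -0.1, -0.2]
opening: 0.0202
gripper_force: 0.0
```

Request:
{"name": "play_rows", "arguments": {
  "deltas": [
    [0.0012,-0.0004,0,0,0,0],
    [0.0012,-0.0004,0,0,0,0],
    [0.0012,-0.0004,0,0,0,0],
    [0,0,0,0,0,0]
  ]
}}

```text
clock: 21.75
tool_pos: [0.5727, -0.0465, 0.158]
orientation: [180.0, 0.0, 160.8]
force: [-0.3, 0.4, 0.4]
opening: 0.0199
gripper_force: 0.0
```

Request:
{"name": "play_rows", "arguments": {
  "deltas": [
    [0.0012,-0.0004,0,0,0,0],
    [0,0,0,0,0,0]
  ]
}}

```text
clock: 21.95
tool_pos: [0.5736, -0.0468, 0.158]
orientation: [-180.0, 0.0, 160.8]
force: [-0.1, -0.0, 0.6]
opening: 0.0198
gripper_force: 0.0
```

Request:
{"name": "play_rows", "arguments": {
  "deltas": [
    [0.0012,-0.0004,0,0,0,0],
    [0,0,0,0,0,0]
  ]
}}

```text
clock: 22.15
tool_pos: [0.5743, -0.0471, 0.1579]
orientation: [-180.0, -0.0, 160.8]
force: [0.1, 0.9, 1.4]
opening: 0.0199
gripper_force: 0.4
```

Request:
{"name": "play_rows", "arguments": {
  "deltas": [
    [0.0009,-0.0003,0,0,0,0],
    [0,0,0,0,0,0]
  ]
}}

```text
clock: 22.35
tool_pos: [0.5746, -0.0473, 0.1578]
orientation: [-180.0, -0.1, 160.8]
force: [-4.0, 1.5, 0.9]
opening: 0.0201
gripper_force: 1.9
```

Request:
{"name": "play_rows", "arguments": {
  "deltas": [
    [0.0009,-0.0003,0,0,0,0],
    [0,0,0,0,0,0]
  ]
}}

```text
clock: 22.55
tool_pos: [0.5747, -0.0474, 0.1577]
orientation: [-180.0, -0.1, 160.8]
force: [-5.7, 2.9, 1.5]
opening: 0.02
gripper_force: 3.2
```

Contact with the collar at about 6 N, near where I expected it. I'll back off and lift clear.

Request:
{"name": "play_rows", "arguments": {
  "deltas": [
    [-0.0024,0.0008,0,0,0,0],
    [-0.0047,0.0016,0,0,0,0],
    [-0.0071,0.0024,0,0,0,0],
    [0,0,0,0,0,0],
    [0,0,0.01,0,0,0],
    [0,0,0.02,0,0,0],
    [0,0,0.04,0,0,0],
    [0,0,0.05,0,0,0]
  ]
}}

```text
clock: 23.35
tool_pos: [0.5639, -0.0439, 0.2545]
orientation: [-179.9, -0.1, 160.8]
force: [0.7, 0.6, -0.2]
opening: 0.0196
gripper_force: 0.0
```

Request:
{"name": "play_rows", "arguments": {
  "deltas": [
    [-0.02,0.05,0,0,0,0],
    [-0.02,0.05,0,0,0,0],
    [-0.02,0.05,0,0,0,0],
    [-0.02,0.05,0,0,0,0],
    [-0.02,0.05,0,0,0,0],
    [0,0.05,0,0,0,0],
    [0,0,0,0,0,0],
    [0,0,0,0,0,0]
  ]
}}

```text
clock: 24.15
tool_pos: [0.4845, 0.1972, 0.2545]
orientation: [180.0, 0.0, 160.9]
force: [-0.0, -0.8, -0.1]
opening: 0.02
gripper_force: 0.0
```

```bash
python3 - <<'E'
from h import *
o=get_obs();print(o['tool_pos'],o['force'],o['clock'])
b,_=snap('scene','scene4');t,_=snap('top','top4')
A=cv2.resize(b[150:205,262:312],(400,440),interpolation=cv2.INTER_CUBIC)
B=cv2.resize(t[140:195,255:305],(400,440),interpolation=cv2.INTER_CUBIC)
cv2.imwrite('pics/e.png',np.hstack([A,B]))
E
```

```text
[0.48449219 0.19721852 0.25451092] [-0.00458103 -0.81037425 -0.1363253 ] 24.15
```

View pics/e.png

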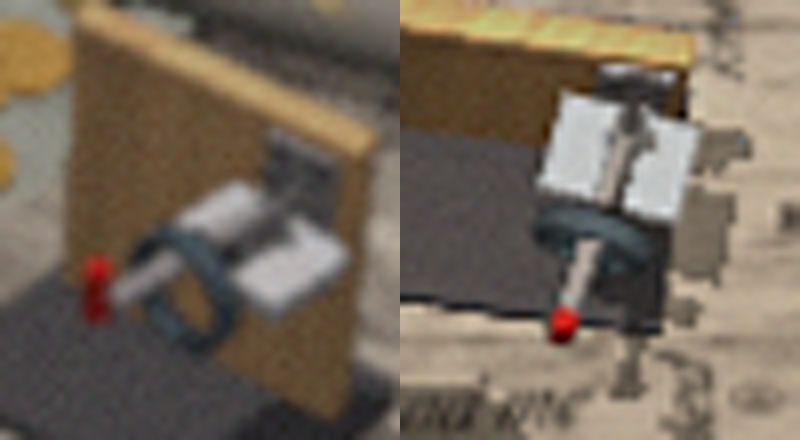

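The hook is still seated and the ring hangs on edge against the keeper/collar end: centre about (190,290) on the left, bar leaving it near (590,240) on the right. I'll check its distance along the bar.

```bash
python3 - <<'E'
from h import *
s=np.array([.5434,-.0364]);u=np.array([-.945,.327]);n=np.array([-u[1],u[0]])
tt=lambda x,y:(255+(x-400+.5)/8-.5,140+(y+.5)/8-.5)
def r(p): q=p[:2]-s; return (.1+q@u).round(4),(q@n).round(4)
print('stud',r(ray('top',*tt(564,320),z=.167)))
print('outer face on bar',r(ray('top',*tt(590,240),z=.15)),'top inner edge',r(ray('top',*tt(605,207),z=.154)))
# model: predicted crop pixels of the ring outline for centre radius .050, upright
for cam,o,off in(('top',(255,140),400),('scene',(262,150),0)):
    for c in(.050,.056):
        L=[]
        for a in(90,0,180,270):
            for f in(-.006,.006):
                w=s+(c+f-.1)*u+n*.028*np.cos(np.radians(a))
                L.append(tuple(((np.array(pix(cam,[*w,.126+.028*np.sin(np.radians(a))]))-o)*8+(off,0)).round().astype(int).tolist()))
        print(cam,c,'top,+n,-n,bottom (inner,outer):',L)
E
```

```text
stud (np.float64(0.1015), np.float64(0.0009))
outer face on bar (np.float64(0.0584), np.float64(0.0002)) top inner edge (np.float64(0.0428), np.float64(0.0019))
top 0.05 top,+n,-n,bottom (inner,outer): [(597, 205), (588, 229), (650, 240), (642, 265), (534, 202), (525, 226), (587, 237), (579, 261)]
top 0.056 top,+n,-n,bottom (inner,outer): [(593, 217), (584, 241), (646, 252), (638, 277), (529, 214), (521, 238), (583, 249), (575, 273)]
scene 0.05 top,+n,-n,bottom (inner,outer): [(194, 224), (173, 236), (238, 310), (217, 323), (144, 241), (123, 254), (187, 325), (166, 338)]
scene 0.056 top,+n,-n,bottom (inner,outer): [(184, 230), (162, 243), (228, 316), (207, 329), (133, 247), (112, 260), (177, 332), (156, 344)]
```

```bash
python3 -c "
from plant import *
print(close_job())"
```

```text
the job is handed in; nothing more can be done
None
```

I handed the job in at about 24 s of the 64 s allowed: the hook is locked in its notch and the ring hangs on the bar against the collar, released, with the arm clear. The judge's verdict was not shown.

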